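# Put the paint jars up in two stacks

## Task

Clear the jars off the painting table into two stacks. On the round brass dish stack the squat ink pot, on it the black-lidded ink jar, and the small narrow jar on top; on the square wooden coaster lay the tape roll flat and stand the tall pigment jar inside its ring, down on the coaster. Centre each thing on what carries it, keep the jars upright all the way, and leave the toy globe and the mug where they are.

Things in the scene. Friction and masses are not known exactly. Their poses are not given: they have to be found in the camera images.
- ink_pot: squat, bellied glass jar with a cream-yellow lid, 52 mm across the belly, 40 mm high; loose, about 0.11 kg. It goes at the bottom of the stack on the brass dish. Origin at the centre of its underside, z up; round, so its yaw does not matter. The flat middle of its lid, 34 mm across, carries the next jar.
- ink_jar: short straight glass jar with a flat black lid, 47 mm across, 44 mm high; loose, about 0.10 kg. It goes on the lid of the ink pot. Origin at the centre of its underside, z up; round.
- small_jar: small narrow glass jar with a yellow lid, 36 mm across, 48 mm high (narrower and taller than the ink pot); loose, about 0.07 kg. It goes on the lid of the ink jar. Origin at the centre of its underside, z up; round.
- pigment_jar: tall glass jar with a black lid, 59 mm across, 95 mm high (body up to about 75 mm, then the 54 mm wide lid); loose, about 0.24 kg; always in the middle of the table (a similar jar at the far right end is not meant). It goes inside the tape roll on the coaster. Origin at the centre of its underside, z up; round.
- tape_roll: roll of masking tape lying flat: a ring 92 mm outside, 73 mm clear inside (at least 69 mm across in every direction), 18 mm high, so its wall is about 9 mm thick; the pigment jar has about 5 mm to spare all round in it. Loose, about 0.06 kg; pick it from above by its wall, one finger inside the ring and one outside, centre of the wall 41.5 mm from the axis. Origin on the axis at its underside, z up; its yaw does not matter.
- brass_dish: round brass dish, 110 mm across, fixed to the table. Origin at the centre of its underside, z up. Things stand 11 mm above the origin on it.
- coaster: square wooden coaster with a round cork inlay, 112 x 112 x 8 mm, fixed to the table, not turned. Origin at the centre of its underside, z up; its top is 8 mm above the origin.
- toy_globe: bystander: thumb-size toy globe on a foot, 36 mm across, 50 mm high, light and loose. Origin at the centre of its underside, z up. Leave it where it is.
- mug: bystander: white mug, 83 mm across the rim, 108 mm with its handle, 93 mm high, loose. Origin at the middle of its outline with the handle, at its underside: the handle reaches to 54 mm along its own -y, the axis of the cup lies 12 mm along its +y. Leave it where it is.

How it is judged:
At the end, for the whole second after the job is handed in: Tape roll flat within 15 mm of the coaster's centre; pigment jar in it (12 mm), on the coaster (20 mm). Ink pot on the dish within 15 mm, ink jar on the pot within 12 mm, small jar on that within 12 mm. Resting heights within 4 mm; all upright within 0.1 rad, released, at rest (horizontal distance between tape_roll and coaster below 0.015 m and z of tape_roll in the frame of coaster between 0.004 and 0.012 m and horizontal distance between pigment_jar and coaster below 0.02 m and z of pigment_jar in the frame of coaster between 0.004 and 0.012 m and horizontal distance between pigment_jar and tape_roll below 0.012 m and horizontal distance between ink_pot and brass_dish below 0.015 m and z of ink_pot in the frame of brass_dish between 0.007 and 0.015 m and horizontal distance between ink_jar and ink_pot below 0.012 m and z of ink_jar in the frame of ink_pot between 0.036 and 0.044 m and horizontal distance between small_jar and ink_jar below 0.012 m and z of small_jar in the frame of ink_jar between 0.04 and 0.048 m and angle between each of tape_roll, pigment_jar, ink_pot, ink_jar, small_jar's own z axis and vertical below 0.1 rad and linear speed of each of tape_roll, pigment_jar, ink_pot, ink_jar, small_jar below 0.02 m/s and angular speed of each of tape_roll, pigment_jar, ink_pot, ink_jar, small_jar below 0.2 rad/s); the robot touches nothing.
It fails at once if a jar is tipped beyond 0.6 rad (angle between any of pigment_jar, ink_pot, ink_jar, small_jar's own z axis and vertical above 0.6 rad).
It fails at once if the toy globe is moved by more than 20 mm or knocked over (distance of toy_globe from where it was at the start of the episode above 0.02 m or angle between toy_globe's own z axis and vertical above 0.6 rad).
It fails at once if the mug is moved by more than 20 mm or knocked over (distance of mug from where it was at the start of the episode above 0.02 m or angle between mug's own z axis and vertical above 0.6 rad).
It also fails if it takes over 118 s, if anything falls off the work surface, if the arm or the gripper's body presses on something with over 40 N, if the wrist force passes 120 N, or if a joint passes its speed limit or range.

## Robot

A 6-joint arm with a two-finger parallel gripper is mounted at the origin on a cart in front of the work surface, level with it; the furniture and walls round the work are solid. World frame = base frame: x ahead of the robot, y to its left, z up, the work surface at z = 0. Lengths are in m, angles in rad, forces in N, time in s.
With the tool pointing down it reaches from about 0.3 to 0.95 m from the base axis. Payload 3.1 kg.
Tool frame: the origin (TCP) lies at the very end of the fingers, on their centre line; the grasp point (between the pads) lies env.hold_point_z behind it (env.hold_point_z is the distance from the TCP to the grasp point, in m); z points along the fingers, y is the direction in which the jaws open and shut (so a half turn about z gives the same grasp; the last joint's range is limited). The gripper opens to 85 mm and grips with 20 to 120 N. Pads are 22 mm wide; open, the fingers measure 114 mm over their backs; the gripper's body (76 mm by 85 mm) begins 54 mm behind the grasp point. The pads swing forward as they close: fully open they stand 13 mm farther back than shut.
Start: joints at [-1.316, 0.308, 1.634, -0, 1.2, -0.07], TCP at [0.199, -0.592, 0.231] pointing down, gripper open.
Joint ranges: [-3.06, 3.06], [-0.79, 1.96], [0.05, 2.63], [-1.19, 4.34], [0.05, 2.64], [-2.94, 2.94]. Speed limits (rad/s): [2.79, 2.79, 3.14, 3.14, 3.14, 3.14].

## Interface

Orientations are given as a unit quaternion [w, x, y, z].
In Python, from plant import env, kinematics, viewer, job gives the robot as it stands. The module is installed in compiled form; this text tells all that it offers. Calls block until the motion is done:
- env.reach(position, orientation): joint-space move of the TCP to a pose.
- env.movel(position, rotation=None, velocity=0.15): straight line of the TCP; rotation=None keeps the orientation; velocity is the mean speed in m/s.
- env.set_joints(angles): joint-space move.
- env.move_gripper(opening): finger opening in m; the grip force is fixed at half the most; returns when the fingers have stopped.
- env.sleep(seconds).
- kinematics.solve_ik(position, orientation): joint angles nearest the present ones, or None.
- viewer.get_image(name): name is "side" or "top" or "wrist"; returns a dict with "img" (400x640x3 uint8, blue, green, red), "camera_matrix" (3x3 intrinsics, pixels), "position" and "attitude" of the camera in the world; the wrist camera has in their place "tool_from_camera" (4x4, takes a point from camera to tool coordinates, whose origin is the TCP and whose axes are the flange's). Camera axes: x right, y up, looking along -z (the intrinsics and any distortion apply to the point x, -y, -z); pixel columns grow to the right and rows downward; lengths in m; the calibration is good to about 2 mm. A picture is of the moment at which its call begins: read the wrist's pose just before it. There is no depth.
A pose or a line that the arm cannot do raises env.Unreachable and nothing moves.
- job.close_job(): hands the job in, once; it reports no verdict.
Readings, each from a call of its own:
- env.read_time_s(): time.
- env.read_q(): joint angles.
- env.read_qd(): joint speeds.
- env.read_joint_torque(): joint torques, N m.
- env.read_tcp_pos(): TCP position.
- env.read_orientation(): TCP orientation.
- env.read_ft_force(): force on the tool from outside, world axes, zero at the start.
- env.read_moment(): the same for the moment, N m.
- env.read_gripper_width(): finger opening in m.
Only numpy, scipy, OpenCV 4.12 (cv2) and the standard library are available. Lean on these libraries where they do the work, as an engineer would, in place of code of your own. Each camera call takes 0.05 s, during which the arm holds its last target.

## Working session

There is one attempt and no reset: what is moved stays moved. The work goes in short steps, each a Python script; the robot and the scene stay as the last script left them, time stands still between calls to the robot, and variables do not carry over. Pictures are saved under pics/ and viewed, and the job is handed in when it is done.

```bash
mkdir -p pics
python3 - <<'E'
from plant import env, kinematics, viewer, job
import cv2
for n in ["side","top","wrist"]:
    d=viewer.get_image(n); cv2.imwrite(f"pics/{n}0.png",d["img"]); print(n,{k:v for k,v in d.items() if k!="img"})
print(env.hold_point_z,env.read_time_s(),env.read_tcp_pos(),env.read_orientation(),env.read_gripper_width())
E
```

```text
side {'camera_matrix': array([[430.31827933,   0.        , 315.19511655],
       [  0.        , 430.31827933, 198.1891499 ],
       [  0.        ,   0.        ,   1.        ]]), 'position': array([0.15298976, 0.7487129 , 0.52146562]), 'attitude': array([-0.1778994 , -0.10861297,  0.51737865,  0.82998456])}
top {'camera_matrix': array([[467.55628283,   0.        , 321.63639521],
       [  0.        , 467.55628283, 193.80195723],
       [  0.        ,   0.        ,   1.        ]]), 'position': array([ 0.40570843, -0.12472326,  1.134612  ]), 'attitude': array([ 0.7085113 ,  0.03718231, -0.03946037, -0.7036136 ])}
wrist {'camera_matrix': array([[279.14958823,   0.        , 316.43502456],
       [  0.        , 279.14958823, 197.23786746],
       [  0.        ,   0.        ,   1.        ]]), 'tool_from_camera': array([[-7.14559423e-04,  9.61949088e-01,  2.73227821e-01,
         6.92358352e-02],
       [ 9.99999712e-01,  6.17620403e-04,  4.40803699e-04,
         5.53236978e-04],
       [ 2.55279639e-04,  2.73228058e-01, -9.61949252e-01,
        -1.42008216e-01],
       [ 0.00000000e+00,  0.00000000e+00,  0.00000000e+00,
         1.00000000e+00]])}
0.0187 0.15 [ 0.19926499 -0.59169418  0.23029305] [-9.12502566e-04  9.86838060e-01  1.61709005e-01 -9.21427570e-05] 0.08533696473413264
```

View pics/top0.png

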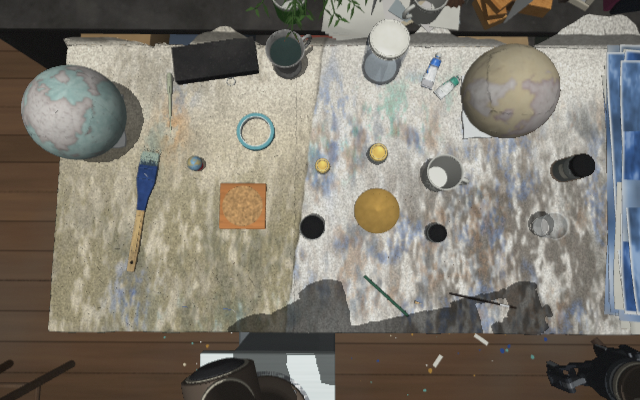

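View pics/side0.png

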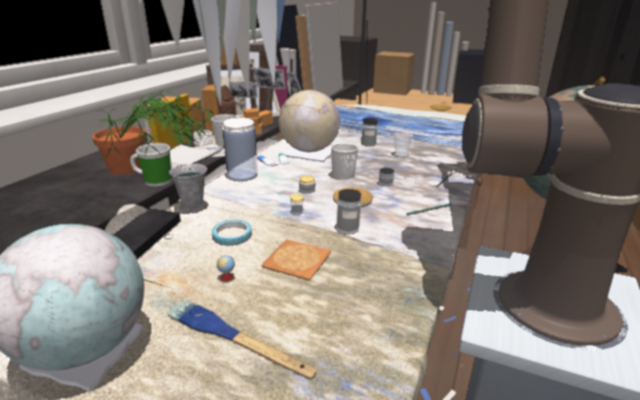

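View pics/wrist0.png

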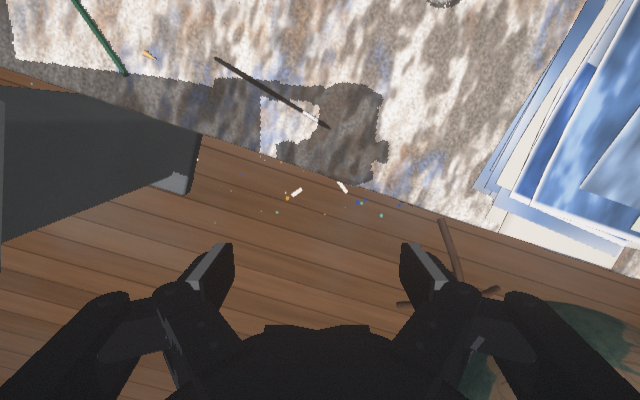

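The top view shows, in pixels:

- **To move:** tape ring (256,131), pigment jar (312,227), small jar (322,166), ink pot (377,153), ink jar (437,232)
- **Targets:** coaster (243,206), dish (377,211)
- **Bystanders:** toy globe (195,163), mug (443,173)

The wrist view shows no task objects except a partial one at the top. Next I'll cast rays from mask centroids.

```bash
cat > h.py <<'E'
from plant import env, kinematics, viewer, job
import cv2, numpy as np
from scipy.spatial.transform import Rotation as R
def rq(q): return R.from_quat([q[1],q[2],q[3],q[0]])
def cam(name):
    if name=="wrist":
        p=np.array(env.read_tcp_pos()); M=rq(env.read_orientation()).as_matrix()
        d=viewer.get_image(name); T=np.array(d["tool_from_camera"])
        d["pos"]=p+M@T[:3,3]; d["R"]=M@T[:3,:3]
    else:
        d=viewer.get_image(name); d["pos"]=np.array(d["position"]); d["R"]=rq(d["attitude"]).as_matrix()
    return d
def ray(d,uv,z):
    uv=np.atleast_2d(uv).astype(float); K=d["camera_matrix"]
    v=np.c_[(uv[:,0]-K[0,2])/K[0,0],-(uv[:,1]-K[1,2])/K[1,1],-np.ones(len(uv))]@d["R"].T
    return d["pos"]+v*((z-d["pos"][2])/v[:,2])[:,None]
def proj(d,P):
    c=(np.atleast_2d(P)-d["pos"])@d["R"]; K=d["camera_matrix"]
    return np.c_[K[0,0]*c[:,0]/-c[:,2]+K[0,2],-K[1,1]*c[:,1]/-c[:,2]+K[1,2]]
def blob(d,uv,lo,hi,rad,z):
    """hsv mask contour near uv -> min enclosing circle on plane z: centre, size, pixel centroid"""
    h=cv2.cvtColor(d["img"],cv2.COLOR_BGR2HSV); m=cv2.inRange(h,np.array(lo),np.array(hi))
    k=np.zeros_like(m); cv2.circle(k,tuple(int(x) for x in uv),rad,255,-1); m&=k
    cs,_=cv2.findContours(m,cv2.RETR_EXTERNAL,cv2.CHAIN_APPROX_NONE)
    if not cs: return None
    c=max(cs,key=cv2.contourArea)[:,0,:]
    c=cv2.convexHull(c)[:,0,:]
    P=ray(d,c,z)[:,:2]
    (x,y),r=cv2.minEnclosingCircle(P.astype(np.float32)*1000)
    M=cv2.moments(P.astype(np.float32)*1000)
    return np.round([x,y,2*r,M["m10"]/M["m00"],M["m01"]/M["m00"],2*np.sqrt(abs(M["m00"])/np.pi)],1), c.mean(0).round(1)
YEL=([15,90,90],[40,255,255]); BLK=([0,0,0],[180,255,60]); 
CYA=([85,60,60],[110,255,255]); BRA=([12,110,60],[30,255,255]); COA=([3,110,100],[18,255,255])
E
python3 - <<'E'
from h import *
d=cam("top")
print("inkpot",blob(d,(377,153),*YEL,14,.040))
print("small",blob(d,(322,166),*YEL,12,.048))
print("inkjar",blob(d,(437,232),*BLK,15,.044))
print("pig",blob(d,(312,227),*BLK,17,.095))
print("tape",blob(d,(256,131),*CYA,25,.018))
print("dish",blob(d,(377,211),*BRA,28,.011))
print("coaster",blob(d,(243,206),*COA,38,.008))
print("globe",ray(d,(195,163),.03)); print("mug",ray(d,(443,173),.09))
cv2.imwrite("pics/topz.png",cv2.resize(d["img"][100:270,170:490],None,fx=2.5,fy=2.5,interpolation=cv2.INTER_CUBIC))
E
```

```text
inkpot (array([ 626.1, -261. ,   41.8,  626. , -261.3,   40.1]), array([378.5, 152.2]))
small (array([ 591.9, -128.3,   34. ,  591.3, -128.3,   31.8]), array([322.1, 165.3]))
inkjar (array([ 436.4, -394.5,   48.3,  435.6, -394.6,   43.4]), array([436.8, 232.6]))
pig (array([ 445.7, -106.3,   51.8,  445.4, -106.5,   50.1]), array([311.7, 227.3]))
tape (array([679.6,  34.9,  93.3, 679.3,  34.8,  90.8]), array([256.2, 131. ]))
dish (array([ 488.9, -260.4,  107.9,  488.8, -260.3,  105.6]), array([377.7, 209.9]))
coaster (array([498.2,  63.3, 150.9, 498.6,  63.8, 123. ]), array([237.3, 204. ]))
globe [[0.59790925 0.1754391  0.03      ]]
mug [[ 0.56870197 -0.40172463  0.09      ]]
```

View pics/topz.png

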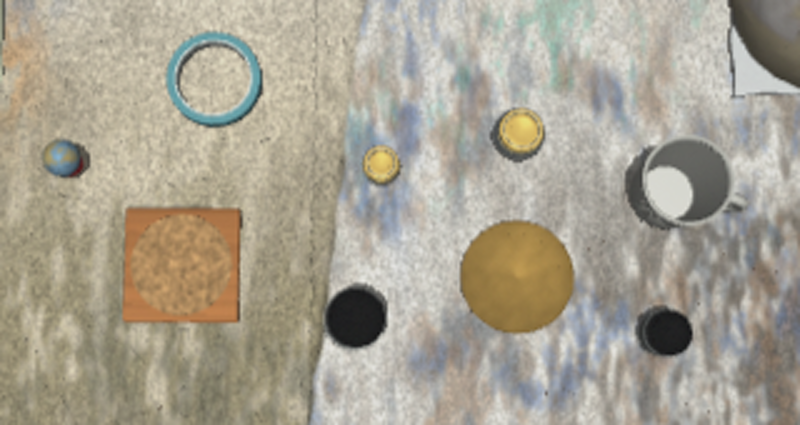

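The enlarged top view confirms the layout. The coaster's corners are at about (124..240, 208..322) in the zoom, so its centre is near (242.8,206) in the full image. The colour mask spilled past the coaster edge. Next is a quick wrist survey.

```bash
cat >> h.py <<'E'
def down(yaw=np.pi/2):
    q=(R.from_euler('z',yaw)*R.from_euler('x',np.pi)).as_quat(); return [q[3],q[0],q[1],q[2]]
E
python3 - <<'E'
from h import *
d=cam("top"); print("coaster top",ray(d,(242.8,206),.008))
T=[("small",.591,-.128,.048),("pot",.626,-.261,.04),("dish",.489,-.260,.011),("inkjar",.436,-.3945,.044),("pig",.4455,-.1065,.095),("coaster",.495,.060,.008),("tape",.680,.035,.018)]
for n,x,y,z in reversed(T):
    try: env.reach([x,y,z+.15],down())
    except env.Unreachable as e: print(n,e); continue
    d=cam("wrist"); cv2.imwrite(f"pics/w_{n}.png",d["img"])
    np.savez(f"w_{n}.npz",**d)
    print(n,env.read_time_s(),env.read_q().round(2) if hasattr(env.read_q(),'round') else env.read_q(),proj(d,[x,y,z]).round(1))
E
python3 - <<'E'
import cv2,numpy as np
n=["small","pot","dish","inkjar","pig","coaster","tape"]
I=[cv2.resize(cv2.imread(f"pics/w_{k}.png"),(264,165)) for k in n]+[np.zeros((165,264,3),np.uint8)]*2
cv2.imwrite("pics/mos.png",np.vstack([np.hstack(I[i:i+3]) for i in (0,3,6)]))
E
```

```text
coaster top [[0.49737837 0.06228191 0.008     ]]
tape 3.0917 [-0.01  0.47  1.54 -0.    1.13 -0.01] [[316.2 183.4]]
coaster 3.9167 [ 0.03  0.15  1.98 -0.    1.    0.03] [[314.  184.1]]
pig 4.7667 [-0.33 -0.03  2.    0.    1.18 -0.33] [[315.9 184.9]]
inkjar 5.9417 [-0.81  0.27  1.76  0.    1.11 -0.81] [[315.9 186. ]]
dish 6.6333 [-0.57  0.25  1.86 -0.    1.03 -0.57] [[315.6 184.9]]
pot 7.3 [-0.46  0.45  1.53 -0.    1.16 -0.46] [[317.  183.5]]
small 7.9583 [-0.29  0.3   1.71 -0.    1.13 -0.29] [[317.2 184.5]]
```

View pics/mos.png

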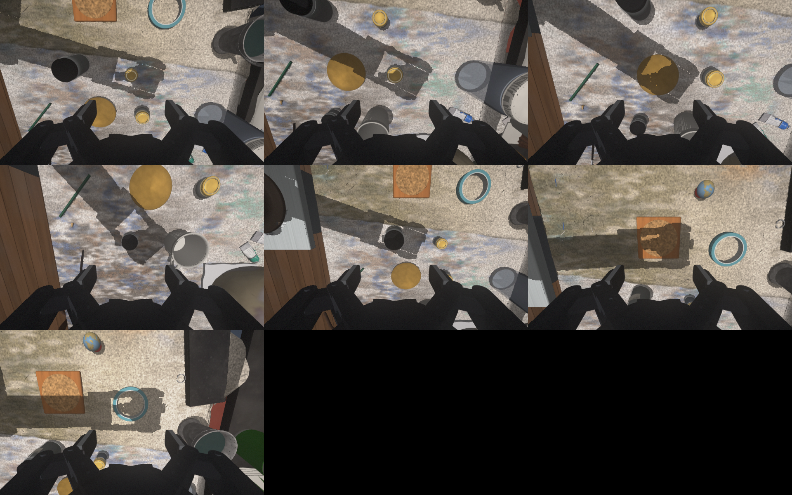

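All targets appear near the predicted (316,184) in their views, with arm shadows across some of them. I'll zoom in, and segment in the wrist views where possible.

```bash
python3 - <<'E'
import cv2,numpy as np
n=["small","pot","dish","inkjar","pig","coaster","tape"]
I=[]
for k in n:
    c=cv2.imread(f"pics/w_{k}.png")[124:244,236:396]; c=cv2.resize(c,None,fx=1.65,fy=1.65,interpolation=cv2.INTER_CUBIC); I.append(c)
I+=[I[0]*0]*2
cv2.imwrite("pics/mos2.png",np.vstack([np.hstack(I[i:i+3]) for i in (0,3,6)]))
E
python3 - <<'E'
from h import *
def L(n): return dict(np.load(f"w_{n}.npz"))
print("pot",blob(L("pot"),(317,183),[15,80,40],[40,255,255],40,.040))
print("small",blob(L("small"),(317,184),[15,80,40],[40,255,255],30,.048))
print("dish",blob(L("dish"),(316,185),[10,100,30],[35,255,255],75,.011))
print("inkjar",blob(L("inkjar"),(316,186),[0,0,0],[180,255,40],40,.044))
print("pig",blob(L("pig"),(316,185),[0,0,0],[180,255,40],50,.095))
print("tape",blob(L("tape"),(316,183),[80,60,30],[115,255,255],80,.018))
print("coa",blob(L("coaster"),(316,186),[2,110,30],[20,255,255],90,.008))
# others in cross views
print("coa in tape",blob(L("tape"),(145,150),[2,110,30],[20,255,255],90,.008))
E
```

```text
pot (array([ 626. , -259. ,   42.4,  625.9, -259. ,   41.3]), array([316.7, 180. ]))
small (array([ 591.9, -124.7,   35.7,  591.8, -124.7,   33.8]), array([316.9, 181.5]))
dish (array([ 487.6, -258.5,  108.6,  487.6, -258.5,  107.8]), array([316. , 180.6]))
inkjar (array([ 434.2, -395.7,   41.2,  438.8, -397.3,   33.8]), array([320.7, 189.4]))
pig (array([ 444.5, -103.3,   51.8,  444.4, -103.5,   50.7]), array([315.1, 182.7]))
tape (array([679.7,  37.5,  90.3, 680.6,  31.6,  82.1]), array([314.6, 194.5]))
coa (array([497.2,  66.7, 152.5, 497.4,  66.7, 123.8]), array([315.7, 177.1]))
coa in tape (array([499.2,  66.6, 152.8, 499.5,  66.1, 124.3]), array([151.1, 155.5]))
```

View pics/mos2.png

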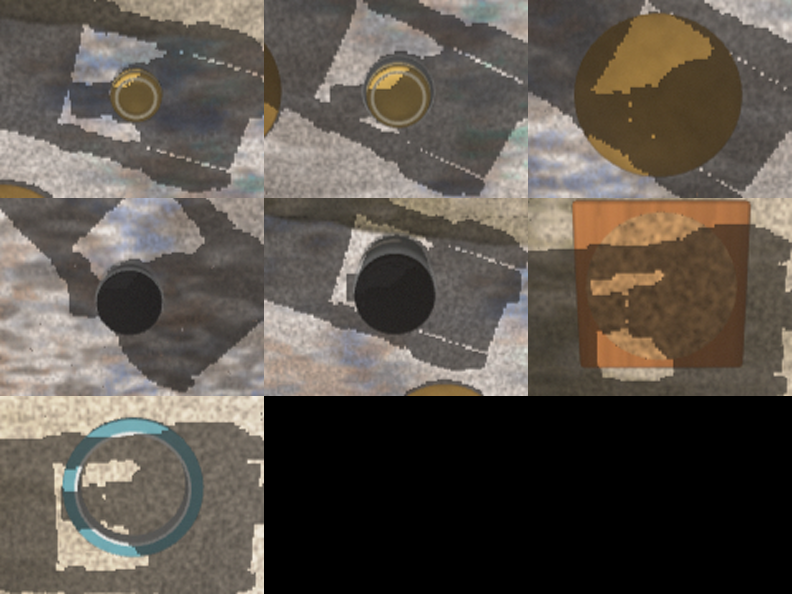

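All the lids, the dish, the coaster and the ring are clear in these crops. Wrist and top agree in x within about 1 mm, and the wrist y values run about 2–3 mm higher. For the coaster, ink jar and tape, the mask was cut or poor, so I read the edges instead: 

- **Coaster corners:** (263,126), (370,126), (366,226), (268,226)
- **Ink jar lid:** (314,187)
- **Ring:** (316.6,179.5)

Run:
```python
from h import *
def L(n): return dict(np.load(f"w_{n}.npz"))
c=ray(L("coaster"),[(263.3,126.4),(370.5,125.8),(366.3,226.4),(268.1,226.4)],.008); print(c.round(4),c.mean(0))
print("inkjar",ray(L("inkjar"),(314.2,187),.044)); 
t=ray(L("tape"),[(62/1.65+236,179.5),(204/1.65+236,179.5),(316.6,(418-396)/1.65+124),(316.6,(557-396)/1.65+124)],.018);print("tape",t.round(4),t[:2].mean(0),t[2:].mean(0))
d=cam("top"); 
c=ray(d,[(170+a/2.5,100+b/2.5) for a in(124,240) for b in (208,322)],.008);print(c.round(4),c.mean(0))
```

```text
[[0.4436 0.1203 0.008 ]
 [0.5527 0.1208 0.008 ]
 [0.5537 0.011  0.008 ]
 [0.4432 0.0113 0.008 ]] [0.49832902 0.06587111 0.008     ]
inkjar [[ 0.43421401 -0.39559664  0.044     ]]
tape [[ 0.6344  0.0394  0.018 ]
 [ 0.7264  0.0392  0.018 ]
 [ 0.6805  0.0834  0.018 ]
 [ 0.6803 -0.0087  0.018 ]] [0.68043494 0.0392879  0.018     ] [0.68041829 0.03739455 0.018     ]
[[0.5525 0.12   0.008 ]
 [0.4421 0.1166 0.008 ]
 [0.5533 0.0074 0.008 ]
 [0.4428 0.0052 0.008 ]] [0.49767064 0.0622792  0.008     ]
```

```bash
cat >> h.py <<'E'
def st(tag): print(tag,"t",round(env.read_time_s(),1),"tcp",np.round(env.read_tcp_pos(),4),"w",round(env.read_gripper_width(),4),"F",np.round(env.read_ft_force(),1))
def pick(x,y,z,top=.2,yaw=np.pi/2,opening=.085):
    env.move_gripper(opening)
    env.reach([x,y,top],down(yaw)); env.movel([x,y,z+.03]); env.movel([x,y,z],velocity=.06); st("at")
    env.move_gripper(0.0); st("closed")
    env.movel([x,y,z+.04],velocity=.06); env.sleep(.2); st("lift")
def place(x,y,z,top,yaw=np.pi/2,opening=.085,up=.1):
    """carry at height top, lower to z"""
    p=env.read_tcp_pos(); env.movel([p[0],p[1],top],velocity=.15)
    env.movel([x,y,top],velocity=.2); env.sleep(.3)
    env.movel([x,y,z+.012],velocity=.1); env.sleep(.2)
    env.movel([x,y,z],velocity=.03); env.sleep(.3); st("down")
    env.move_gripper(opening); env.sleep(.2); st("open")
    env.movel([x,y,z+up],velocity=.12)
def snap(name,fn):
    d=cam(name); cv2.imwrite("pics/"+fn,d["img"]); return d
E
python3 - <<'E'
from h import *
pick(.626,-.260,.004)
snap("wrist","w1.png"); snap("side","s1.png")
E
```

```text
at t 10.7 tcp [ 0.6258 -0.2599  0.0035] w 0.085 F [ 0.3 -0.3  0. ]
closed t 11.2 tcp [ 0.6269 -0.2605  0.0051] w 0.0473 F [-0.3 -0.1  3.3]
lift t 12.2 tcp [ 0.6255 -0.2598  0.0433] w 0.0474 F [ 0.6 -0.1 -1. ]
```

```bash
python3 -c "
import cv2,numpy as np
a=cv2.imread('pics/w1.png');b=cv2.imread('pics/s1.png')[120:280,220:476]
cv2.imwrite('pics/m1.png',np.vstack([cv2.resize(a,(480,300)),cv2.resize(b,(480,300))]))"
```

```text
(no output)
```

View pics/m1.png

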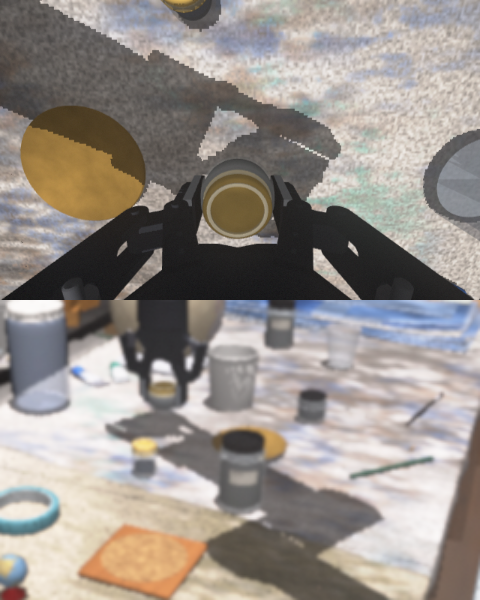

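The wrist view shows the ink pot centred between the fingers, lid at about (318,280) at full scale. The side view shows it hanging upright. I'll place it with a force-guarded lowering.

```bash
cat >> h.py <<'E'
def place(x,y,z,top,opening=.085,up=.1,th=3.0):
    p=env.read_tcp_pos(); env.movel([p[0],p[1],top],velocity=.15)
    env.movel([x,y,top],velocity=.2); env.sleep(.3)
    env.movel([x,y,z+.010],velocity=.1); env.sleep(.3)
    f0=env.read_ft_force()[2]; zz=z+.010
    while zz>z-.004:
        zz-=.001; env.movel([x,y,zz],velocity=.03); env.sleep(.08)
        f=env.read_ft_force()[2]-f0
        if f>th: break
    print("contact zcmd-z %.4f df %.1f"%(zz-z,f)); st("down")
    env.move_gripper(opening); env.sleep(.2); st("open")
    env.movel([x,y,zz+up],velocity=.12)
E
python3 - <<'E'
from h import *
place(.4882,-.2594,.015,.10,up=.136)
d=snap("wrist","w2.png"); snap("side","s2.png")
print(blob(d,proj(d,[.4882,-.2594,.051])[0],[20,60,40],[40,255,255],40,.051), proj(d,[.4882,-.2594,.051]))
E
python3 -c "
import cv2,numpy as np
a=cv2.imread('pics/w2.png')[80:280,156:476];b=cv2.imread('pics/s2.png')[120:280,220:476]
cv2.imwrite('pics/m2.png',np.vstack([cv2.resize(a,(480,300)),cv2.resize(b,(480,300))]))"
```

```text
contact zcmd-z 0.0010 df 3.6
down t 18.1 tcp [ 0.4885 -0.2595  0.0163] w 0.0476 F [ 0.3 -0.7  1.7]
open t 18.8 tcp [ 0.4882 -0.2594  0.016 ] w 0.0852 F [ 0.2 -0.3 -1.3]
(array([ 488.6, -258.5,   44.7,  488.4, -258.2,   42.6]), array([316.8, 195.6])) [[317.33436176 197.87074919]]
```

View pics/m2.png

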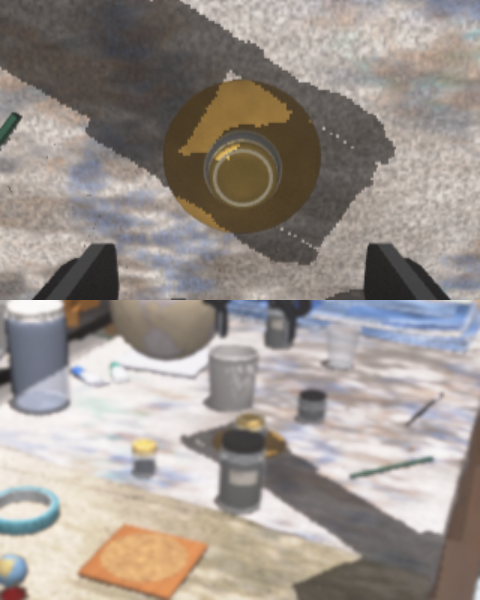

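The pot stands centred on the dish, with its lid ring at about (319,196) in the full wrist image, and it is upright. Next is the ink jar.

```bash
python3 - <<'E'
from h import *
pick(.4353,-.3951,.006)
snap("wrist","w3a.png")
place(.4884,-.2594,.057,.14,up=.12)
d=snap("wrist","w3.png"); snap("side","s3.png")
print(proj(d,[.4884,-.2594,.095]))
E
python3 -c "
import cv2,numpy as np
c=cv2.imread('pics/w3a.png')
a=cv2.imread('pics/w3.png')[80:280,156:476];b=cv2.imread('pics/s3.png')[120:280,220:476]
z=np.hstack([cv2.resize(a,(400,250)),cv2.resize(c,(400,250))])
cv2.imwrite('pics/m3.png',np.vstack([z,np.hstack([cv2.resize(b,(480,300)),np.zeros((300,320,3),np.uint8)])]))"
```

```text
at t 23.0 tcp [ 0.4351 -0.3949  0.0056] w 0.085 F [-0.2  0.5  0.1]
closed t 23.4 tcp [ 0.4359 -0.3958  0.0068] w 0.0446 F [ 0.4 -0.6  3.4]
lift t 24.4 tcp [ 0.435  -0.3948  0.0455] w 0.0448 F [ 0.2 -0.2 -0.7]
contact zcmd-z -0.0000 df 5.9
down t 30.9 tcp [ 0.4885 -0.2595  0.0578] w 0.0443 F [-1.2  1.3  4.8]
open t 31.6 tcp [ 0.4884 -0.2594  0.0569] w 0.085 F [ 0.7 -0.9 -0.1]
[[317.3980151  204.14471982]]
```

View pics/m3.png

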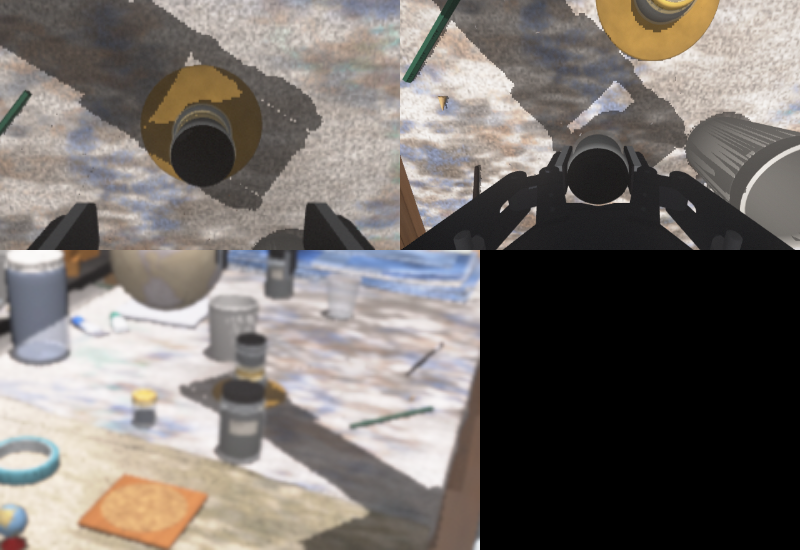

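The ink jar sits on the pot with its lid centre at about (318.4,204), against a prediction of (317.4,204), and it is upright in the side view. The small jar is next.

```bash
python3 - <<'E'
from h import *
pick(.5918,-.1265,.010)
snap("wrist","w4a.png")
place(.4886,-.2594,.105,.19,up=.12)
d=snap("wrist","w4.png"); snap("side","s4.png")
print(proj(d,[.4886,-.2594,.143]))
E
python3 -c "
import cv2,numpy as np
c=cv2.imread('pics/w4a.png')
a=cv2.imread('pics/w4.png')[80:280,156:476];b=cv2.imread('pics/s4.png')[120:280,220:476]
z=np.hstack([cv2.resize(a,(400,250)),cv2.resize(c,(400,250))])
cv2.imwrite('pics/m4.png',np.vstack([z,np.hstack([cv2.resize(b,(480,300)),np.zeros((300,320,3),np.uint8)])]))"
```

```text
at t 35.7 tcp [ 0.5916 -0.1264  0.0095] w 0.0848 F [ 0.1 -0.1 -0.1]
closed t 36.2 tcp [ 0.5926 -0.1268  0.0108] w 0.0324 F [ 0.2 -0.3  2.8]
lift t 37.2 tcp [ 0.5913 -0.1264  0.0494] w 0.0323 F [ 0.6  0.  -0.3]
contact zcmd-z -0.0000 df 6.2
down t 44.2 tcp [ 0.4889 -0.2596  0.106 ] w 0.0324 F [-1.1  0.4  5.5]
open t 45.0 tcp [ 0.4886 -0.2594  0.105 ] w 0.0844 F [0.  0.5 0.4]
[[317.33707037 204.12319045]]
```

View pics/m4.png

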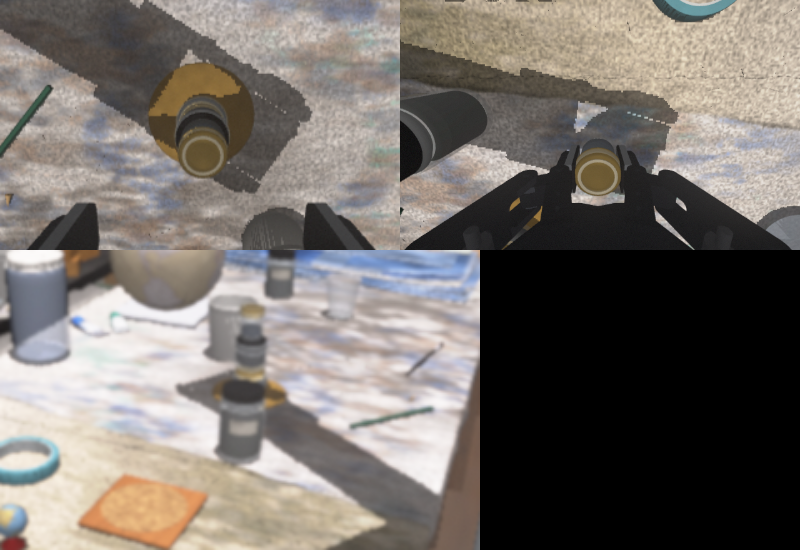

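The three-jar stack is upright and well centred: the lid is at about (318,205), predicted (317,204). Now the tape roll, gripped by its near wall.

```bash
python3 - <<'E'
from h import *
pick(.6386,.0366,.003,opening=.045)
snap("wrist","w5a.png"); snap("side","s5a.png")
E
python3 -c "
import cv2,numpy as np
c=cv2.imread('pics/w5a.png');b=cv2.imread('pics/s5a.png')[170:330,170:426]
cv2.imwrite('pics/m5.png',np.vstack([cv2.resize(c,(480,300)),cv2.resize(b,(480,300))]))"
```

```text
at t 49.9 tcp [0.6384 0.0366 0.0025] w 0.0452 F [-0.4  0.1  0.3]
closed t 50.3 tcp [0.6392 0.0366 0.0037] w 0.0085 F [-1.2  0.5  1.8]
lift t 51.3 tcp [0.6381 0.0366 0.0424] w 0.0091 F [ 0.  -0.6  0.5]
```

View pics/m5.png

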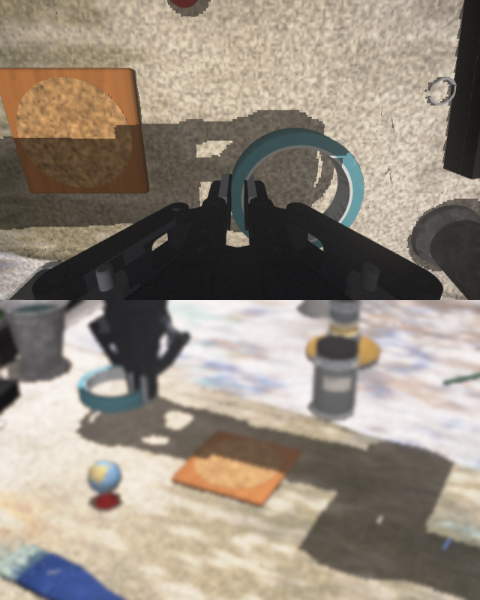

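The tape is held level by its left wall, at about (325,265) in the wrist image. Placing it on the coaster.

```bash
python3 - <<'E'
from h import *
place(.4565,.064,.011,.07,opening=.045,up=.12)
env.reach([.498,.064,.17],down())
d=snap("wrist","w5.png"); d2=snap("top","t5.png"); snap("side","s5.png")
print(blob(d,proj(d,[.498,.064,.026])[0],[80,60,30],[115,255,255],90,.026))
print(blob(d2,proj(d2,[.498,.064,.026])[0],[80,60,30],[115,255,255],90,.026))
E
python3 -c "
import cv2,numpy as np
c=cv2.imread('pics/w5.png')[80:280,156:476];b=cv2.imread('pics/t5.png')[130:280,150:390]
cv2.imwrite('pics/m5b.png',np.vstack([cv2.resize(c,(480,300)),cv2.resize(b,(480,300))]))"
```

```text
contact zcmd-z -0.0000 df 5.6
down t 57.4 tcp [0.4567 0.064  0.0116] w 0.0088 F [-1.6 -0.7  4.7]
open t 58.0 tcp [0.4565 0.064  0.0109] w 0.0452 F [ 0.5 -0.4  0.4]
(array([496.4,  61.7,  91.5, 496.7,  61.5,  90. ]), array([316. , 187.1]))
(array([497.9,  57.4,  91.5, 495.9,  51.9,  81.9]), array([247.4, 207.1]))
```

View pics/m5b.png

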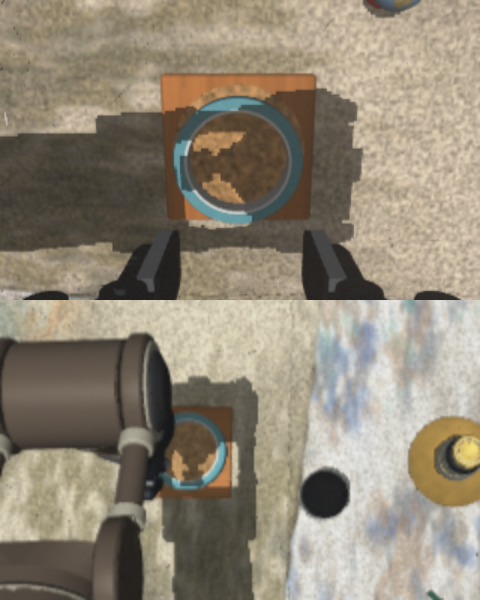

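The ring lies flat on the coaster, a few mm toward -y of centre and well within 15 mm. In the top view the arm partly hides it. Next I'll go to the pigment jar and recheck the ring from a clear top view.

```bash
python3 - <<'E'
from h import *
env.reach([.445,-.105,.245],down()); env.move_gripper(.085)
d=snap("wrist","w6.png"); d2=snap("top","t6.png"); np.savez("t6.npz",**d2)
print("tape top",blob(d2,proj(d2,[.498,.062,.026])[0],[80,60,30],[115,255,255],90,.026))
print("pig wrist",blob(d,proj(d,[.445,-.105,.095])[0],[0,0,0],[180,255,40],60,.095))
print("pig top",blob(d2,proj(d2,[.445,-.105,.095])[0],[0,0,0],[180,255,60],16,.095))
h=cv2.cvtColor(d2["img"],cv2.COLOR_BGR2HSV)
E
python3 -c "
import cv2,numpy as np
c=cv2.imread('pics/w6.png');b=cv2.imread('pics/t6.png')[130:280,150:390]
cv2.imwrite('pics/m6.png',np.vstack([cv2.resize(c,(440,275)),cv2.resize(b,(440,275))]))"
```

```text
tape top (array([498.3,  58.9,  90.3, 499.3,  66.8,  78.9]), array([236.9, 204.2]))
pig wrist (array([ 444.4, -103.3,   51.8,  444.5, -103.5,   50.5]), array([315.8, 183.4]))
pig top None
```

View pics/m6.png

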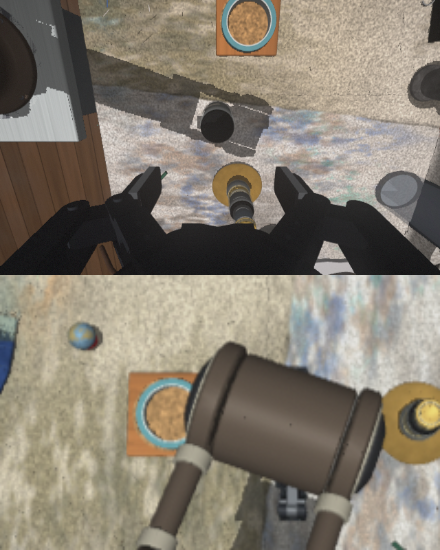

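The ring and the pigment jar are both visible. The jar→ring offset is (52.1,165.0) mm from the wrist camera and (52.8,165.3) mm from the top camera, so they agree. I'll pick the jar and lower it with force guarding from above the ring.

```bash
python3 - <<'E'
from h import *
pick(.445,-.105,.036,top=.22)
x,y,z=.4973,.0601,.044
env.movel([.445,-.105,.13],velocity=.15); env.movel([x,y,.13],velocity=.18); env.sleep(.4)
snap("side","s7a.png"); d=snap("wrist","w7a.png")
env.movel([x,y,z+.024],velocity=.1); env.sleep(.3)
f0=np.array(env.read_ft_force()); zz=z+.024; print(f0.round(1))
while zz>z-.003:
    zz-=.0015; env.movel([x,y,zz],velocity=.03); env.sleep(.08)
    f=np.array(env.read_ft_force())-f0
    if f[2]>3 or np.hypot(f[0],f[1])>4: break
print("stop dz",round(zz-z,4),f.round(1)); st("down")
snap("side","s7.png"); snap("wrist","w7.png")
E
python3 -c "
import cv2,numpy as np
c=cv2.imread('pics/w7a.png');c2=cv2.imread('pics/w7.png')
b=cv2.imread('pics/s7a.png')[170:330,170:426];b2=cv2.imread('pics/s7.png')[170:330,170:426]
f=lambda i:cv2.resize(i,(400,250))
cv2.imwrite('pics/m7.png',np.vstack([np.hstack([f(c),f(c2)]),np.hstack([f(b),f(b2)])]))"
```

```text
at t 63.3 tcp [ 0.4448 -0.1049  0.0356] w 0.085 F [-0.1 -0.3  0.3]
closed t 63.7 tcp [ 0.4453 -0.1051  0.0368] w 0.0551 F [-0.8  1.   4. ]
lift t 64.7 tcp [ 0.4445 -0.1048  0.0755] w 0.0555 F [ 0.6  0.3 -2.9]
[ 0.9  0.1 -1.8]
stop dz -0.0 [-4.7 -0.5  6.1]
down t 73.2 tcp [0.4976 0.0601 0.0449] w 0.0555 F [-3.8 -0.4  4.3]
```

View pics/m7.png

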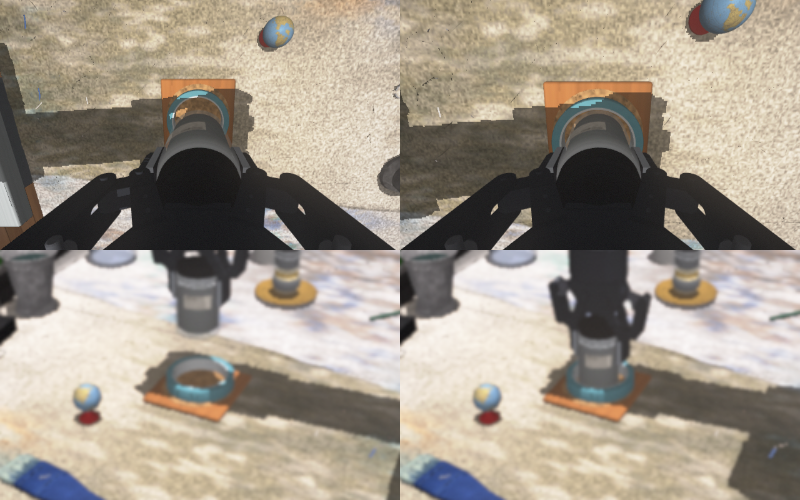

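The jar dropped inside the ring and touched down at the expected height. The side view shows it standing in the ring. Now I'll release, retreat and check.

```bash
python3 - <<'E'
from h import *
env.move_gripper(.085); env.sleep(.3); st("open")
env.movel([.4973,.0601,.18],velocity=.12)
env.reach([.4973,.0601,.24],down()); d=snap("wrist","w8.png")
print("pig wrist",blob(d,proj(d,[.4973,.0601,.103])[0],[0,0,0],[180,255,40],60,.103))
env.reach([.30,-.50,.3],down(.3)); env.sleep(.3)
d2=snap("top","t8.png"); snap("side","s8.png")
for n,p,c,r,z in [("pig",[.497,.06,.103],BLK,17,.103),("tape",[.497,.06,.026],CYA,26,.026),("small",[.4886,-.2594,.143],YEL,12,.143)]:
    print(n,blob(d2,proj(d2,p[:2]+[z])[0],*c,r,z))
print("globe",ray(d2,(195,163),.03),"t",env.read_time_s())
E
python3 -c "
import cv2,numpy as np
c=cv2.imread('pics/w8.png')[80:280,156:476];c2=cv2.imread('pics/t8.png')[100:270,180:452]
b2=cv2.imread('pics/s8.png')[110:310,170:490]
f=lambda i:cv2.resize(i,(400,250))
cv2.imwrite('pics/m8.png',np.vstack([np.hstack([f(c),f(c2)]),np.hstack([f(b2),f(b2)*0])]))"
```

```text
open t 74.0 tcp [0.4973 0.0601 0.044 ] w 0.085 F [-0.7 -0.3  0.2]
pig wrist (array([497.7,  62. ,  51.9, 497.6,  61.9,  51.1]), array([316., 186.]))
pig (array([495.2,  54. ,  60.5, 496.3,  54. ,  54.5]), array([239.3, 203. ]))
tape (array([497.3,  58.2,  92.2, 498.2,  58. ,  89.4]), array([243.3, 204.6]))
small (array([ 491.2, -259.1,   50.2,  493.4, -261.8,   44.3]), array([385.5, 203.5]))
globe [[0.59790925 0.1754391  0.03      ]] t 78.25
```

View pics/m8.png

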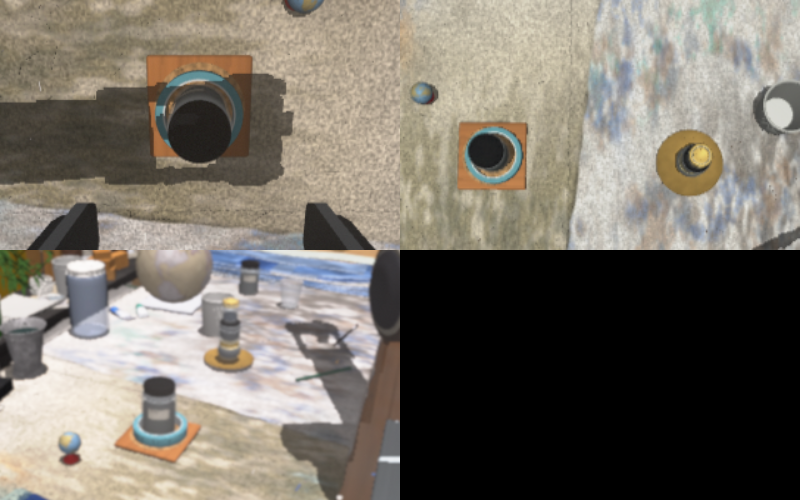

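Both stacks stand upright and the arm is clear. In the top view the pigment jar's lid is at (239,203), inside the ring centred at (243,205). The jar stack's lid is near (384,206), with the globe and mug where they were. Handing in.

Run:
```python
from h import *
st("end"); job.close_job()
```

```text
end t 78.2 tcp [ 0.3003 -0.4998  0.3   ] w 0.0849 F [ 1.1 -0.1 -0.4]
the job is handed in; nothing more can be done
```

Both stacks are built and I handed the job in at 78.2 s; it gave no verdict. On the dish are the ink pot, ink jar and small jar. On the coaster the tape roll lies flat with the pigment jar standing inside it.

**Stack on the dish:**
- Each jar touched down within 1 mm of its expected height.
- After release, every lid was within about 2 px of its predicted place in the wrist image.
- The stack looks upright in the last side view.

**Stack on the coaster:**
- By the wrist camera, the tape roll is about 4–5 mm off the coaster's centre toward -y, inside the 15 mm limit.
- The pigment jar went down inside the ring at the expected height. By the wrist camera it is about 1 mm from the ring's centre.

**Bystanders:** the globe and mug look unmoved by eye. I did not measure either again.

**Checks that disagreed:**
- The wrist and top cameras differed by up to about 4 mm in y throughout, so I used the average of the two.
- The last top-view fits for the pigment jar and small jar are unreliable. The masks took in shadow and brass: the circles came out 60 and 50 mm across, when the pigment jar's lid is 54 mm and the small jar is 36 mm. I relied on the wrist and side views for those two.

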